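# Gauge two bearing blocks on a pin and sort them

## Task

One of the two aluminium bearing blocks on the black rack has a broken-off core stuck deep in its bore, and it can only be found by trying: slide a block along the gauge's channel slowly onto the level gauge pin without ramming or forcing it, and see whether it goes fully home against the end block. Leave the good block fully home on the pin, and stand the blocked one upright on its base on the floor of the white bin. Do not knock over or shift the tape roll, the bottle or the screwdriver.

Things in the scene. Friction and masses are not known exactly. Their poses are not given: they have to be found in the camera images.
- block_1: First block: plain aluminium block, 56 (x) by 36 (y) by 40 (z) mm, 0.12 to 0.22 kg. Origin: centre of its underside; z up. A blind bore 46 mm deep runs along its x, its mouth on the +x end. The two blocks look the same; one of them, not always the same one, has a core caught in the bore, out of sight.
- block_2: Second block: plain aluminium block, 56 (x) by 36 (y) by 40 (z) mm, 0.12 to 0.22 kg. Origin: centre of its underside; z up. A blind bore 46 mm deep runs along its x, its mouth on the +x end. The two blocks look the same; one of them, not always the same one, has a core caught in the bore, out of sight.
- block_1_mouth (a point): centre of the 19 mm round bore mouth in the +x end face of that block, 20 mm above its underside; axes as the block's. Behind a 6 mm thick rim the bore is wider and black inside.
- block_2_mouth (a point): centre of the 19 mm round bore mouth in the +x end face of that block, 20 mm above its underside; axes as the block's. Behind a 6 mm thick rim the bore is wider and black inside.
- gauge: fixed steel gauge. Origin: on the bench under the channel's middle line; +x along the channel from its open end (x = -100 mm) to the end block, z up. Channel floor 8 mm above the bench, 40 mm wide between two rails 12 mm thick that rise 9 mm above the floor, x = -100 to 50. End block: flat face at x = 60, 52 wide, 30 thick, top 52 above the bench.
- gauge_nose (a point): round nose of the gauge pin, 20 mm along the gauge's x, 28 mm above the bench; axes as the gauge's. The pin, 14 mm thick, level, points to the gauge's -x and stands 40 mm out of the end block. A block in the channel on its base, mouth to the gauge's +x, is in line with it, with 2 mm play to each side.
- gauge_stop (a point): middle of the end block's flat face, 28 mm above the bench; axes as the gauge's. A good block goes home until its mouth face touches here (its origin at gauge x = 32 mm); the blocked one stops about 16 mm short. Pushing takes 1 to 3 N until it stops. Keep under 60 mm/s and stop when it stops: over 110 N at the gauge, impact included, fails.
- bin: fixed open white bin, 210 (x) by 160 (y) by 45 mm high outside, walls and floor 5 mm thick. Origin: centre of its underside; z up.
- rack: fixed flat black board, 260 (x) by 110 (y) by 5 mm, on which the blocks stand in a row along its x, about 110 mm apart, bore mouths roughly to its +x. Origin: centre of its underside. Rack and bin may change sides.
- tape: bystander: roll of tape lying flat, 84 mm across, 48 mm high. Origin: centre of its underside.
- cleaner: bystander: white bottle, 54 mm across, 120 mm high. Origin: centre of its underside.
- driver: bystander: screwdriver lying on the bench. Origin: under its middle; handle to its -x.
Mind the look-alikes: they are no part of the job. Leave any orange or yellow look-alike of the block_1 alone. Several things have the shape of the gauge; the one meant has the colours described above.

How it is judged:
At the end, for the whole second after the job is handed in: One block stands in the gauge's channel fully home on the pin (within 3 mm of the end block, upright, in line), the other stands upright on its base on the floor of the bin, the middle of its base within 90 mm along x and 70 mm along y of the bin's centre; both at rest (((x of block_1 in the frame of gauge between 0.029 and 0.035 m and y of block_1 in the frame of gauge between -0.006 and 0.006 m and z of block_1 in the frame of gauge below 0.011 m and angle between block_1's own z axis and vertical below 0.1 rad and angle between the x axis of block_1 and the x axis of gauge, either way round below 0.12 rad and linear speed of each of block_1, block_2 below 0.02 m/s and x of block_2 in the frame of bin between -0.09 and 0.09 m and y of block_2 in the frame of bin between -0.07 and 0.07 m and z of block_2 in the frame of bin below 0.012 m and angle between block_2's own z axis and vertical below 0.15 rad) or (x of block_2 in the frame of gauge between 0.029 and 0.035 m and y of block_2 in the frame of gauge between -0.006 and 0.006 m and z of block_2 in the frame of gauge below 0.011 m and angle between block_2's own z axis and vertical below 0.1 rad and angle between the x axis of block_2 and the x axis of gauge, either way round below 0.12 rad and linear speed of each of block_2, block_1 below 0.02 m/s and x of block_1 in the frame of bin between -0.09 and 0.09 m and y of block_1 in the frame of bin between -0.07 and 0.07 m and z of block_1 in the frame of bin below 0.012 m and angle between block_1's own z axis and vertical below 0.15 rad))); the robot touches nothing.
It fails at once if a block is forced against the gauge (more than 110 N) (contact force between any of block_1, block_2 and gauge above 110 N).
It fails at once if a bystander is shifted by more than 30 mm (distance of any of tape, cleaner, driver from where it was at the start of the episode above 0.03 m).
It also fails if it takes over 72 s, if anything falls off the work surface, if the arm or the gripper's body presses on something with over 40 N, if the wrist force passes 120 N, or if a joint passes its speed limit or range.

## Robot

A 7-joint arm with a two-finger parallel gripper is mounted at the origin on the work surface. World frame = base frame: x ahead of the robot, y to its left, z up, the work surface at z = 0. Lengths are in m, angles in rad, forces in N, time in s.
With the tool pointing down it reaches from about 0.35 to 0.9 m from the base axis. Payload 8.1 kg.
Tool frame: the origin (TCP) lies on the front face of the gripper's body, between the roots of the fingers; the fingertips stand 66 mm ahead of it and the grasp point (between the pads) lies 47 mm ahead of it (r.tcp_to_tips is the distance from the TCP to the fingertips, in m); z points along the fingers, y is the direction in which the jaws open and shut (so a half turn about z gives the same grasp; the last joint's range is limited). The gripper opens to 92 mm and grips with 3 to 60 N. Pads are 19 mm wide; open, the fingers measure 130 mm over their backs; the gripper's body (75 mm by 190 mm) begins 47 mm behind the grasp point.
Start: joints at [1.176, 0.434, 0.025, 1.573, -0.012, 1.134, -0.075], TCP at [0.18, -0.599, 0.292] pointing down, gripper open.
Joint ranges: [-2.62, 2.62], [-0.44, 2.09], [-1.27, 1.32], [0.08, 2.57], [-1.32, 4.46], [0.12, 2], [-2.74, 2.74]. Speed limits (rad/s): [2.22, 2.22, 3.01, 3.01, 3.14, 3.14, 3.14].

## Interface

Orientations are given as a unit quaternion [w, x, y, z].
In Python, from cell import r gives the robot as it stands.
- The arm moves only by the shell command python3 -m inch 'ROWS' [OPENING]. ROWS is a JSON object of lists of equal length, an entry for each row: "delta_pos": the shift along the tool's x, y, z in m, a list of three; "turn": the turn about the tool's z in rad. In form: {"delta_pos": [[tx, ty, tz], ...], "turn": [turn, ...]}. A call has 1 to 10 rows; each row shifts and turns the commanded pose from where the row before left it, along the tool's axes as they then stand; what a row does not reach is not made up. A row lasts 1/12 s, in which the tool goes at most 41.7 mm and 7.16 degrees, less where a joint would pass 70% of its speed; a pose out of reach is approached as far as the arm can. A call is refused whole if a number of a shift passes 0.0417 or a number of a turn 0.125, either way. A call with a gripper value outside its range is refused whole. OPENING is the finger opening in m, from 0 to 0.0918, set as the call begins (- or left out, the last holds). The fingers move at their own pace and stop on an object; the grip force is fixed at half the most. Time passes only in rows, so rows that do not move let the fingers close. It gives the time, the measured TCP pose, the force and the opening at its end, in the units of the state.
- r.observe(): the state, without advancing time (a new reading comes with each control period).
- r.grab_frame(name): name is "side" or "top" or "wrist"; returns the picture (420x560x3 uint8, blue, green, red); there is no depth.
- r.camera_info(name): a dict with "fx", "fy", "cx", "cy" (pixels), "R" (3x3) and "t" (3): a world point X has camera coordinates R X + t. Camera axes: x right, y down, z forward; pixel columns grow to the right and rows downward; lengths in m; the calibration is good to about 2 mm. A picture is of the moment at which its call begins: read the wrist's pose just before it. camera_info takes no time and is no camera call; for the wrist camera it gives the pose at the moment of the call.
- r.hand_in(): hands the job in, once; it reports no verdict.
The state is a dict: "t": time; "joints": joint angles; "joint_vel": joint speeds; "effort": joint torques, N m; "eef_pos": TCP position; "tool_rot": TCP orientation; "wrist_force": force on the tool from outside, world axes, zero at the start; "wrist_torque": the same for the moment, N m; "grip_width": finger opening in m.
Only numpy, scipy, OpenCV 4.12 (cv2) and the standard library are available. Lean on these libraries where they do the work, as an engineer would, in place of code of your own. Each camera call takes 0.05 s, during which the arm holds its last target.

## Working session

There is one attempt and no reset: what is moved stays moved. The work goes in short steps, Python scripts to look and compute and a shell command to move; the robot and the scene stay as the last step left them, time stands still between calls to the robot, and variables do not carry over. Pictures are saved under pics/ and viewed, and the job is handed in when it is done.

```bash
mkdir -p pics; ls
python3 - <<'E'
from cell import r
import cv2
s=r.observe()
print(s['t'],s['eef_pos'],s['tool_rot'],s['grip_width'],s['wrist_force'])
for n in("side","top"):
    cv2.imwrite(f"pics/{n}0.png",r.grab_frame(n)); print(n,r.camera_info(n))
E
```

```text
pics
0.0 [ 0.17966383 -0.59819816  0.29145497] [-7.53311035e-04  9.89378002e-01  1.45363580e-01 -1.76146376e-04] 0.091958348840154 [ 0.10502861 -0.07868192  0.36594266]
side {'fx': 520.0044265356768, 'fy': 520.0044265356768, 'cx': 269.9313848663378, 'cy': 208.897510015091, 'R': array([[-0.72452342, -0.68892563,  0.02114896],
       [-0.44536798,  0.44452178, -0.77720509],
       [ 0.52603533, -0.57252236, -0.62889186]]), 't': array([0.3646086 , 0.31193484, 1.26727361])}
top {'fx': 455.80455037196214, 'fy': 455.80455037196214, 'cx': 285.7993549387814, 'cy': 213.80873735511926, 'R': array([[-0.01352874, -0.99967975, -0.02138636],
       [-0.99593106,  0.01537766, -0.08879665],
       [ 0.08909709,  0.02009804, -0.99582015]]), 't': array([-0.02076377,  0.51860886,  1.13157438])}
```

View pics/top0.png

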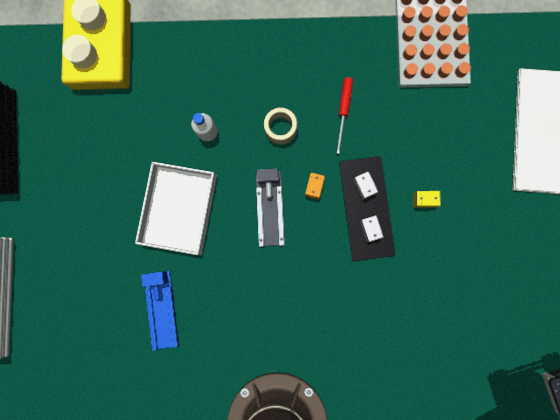

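View pics/side0.png

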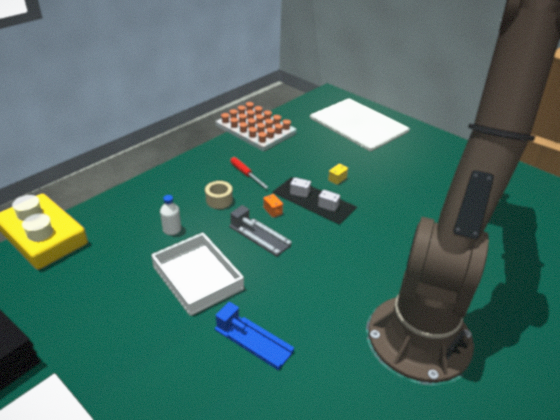

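Candidates in the top picture: blocks are the two aluminium ones on the black rack at (366,185) and (372,229). The orange (315,186) and yellow (428,199) ones are look-alikes. The gauge is the steel one at (270,208), and the blue one at (160,312) is a look-alike. The bin is at (177,208).

Run:
```python
import cv2
a=cv2.imread("pics/top0.png")
cv2.imwrite("pics/c1.png",cv2.resize(a[150:270,240:400],None,fx=5,fy=5,interpolation=cv2.INTER_CUBIC))
b=cv2.imread("pics/side0.png")
cv2.imwrite("pics/c2.png",cv2.resize(b[165:265,220:360],None,fx=5,fy=5,interpolation=cv2.INTER_CUBIC))
```

```text
(no output)
```

View pics/c1.png

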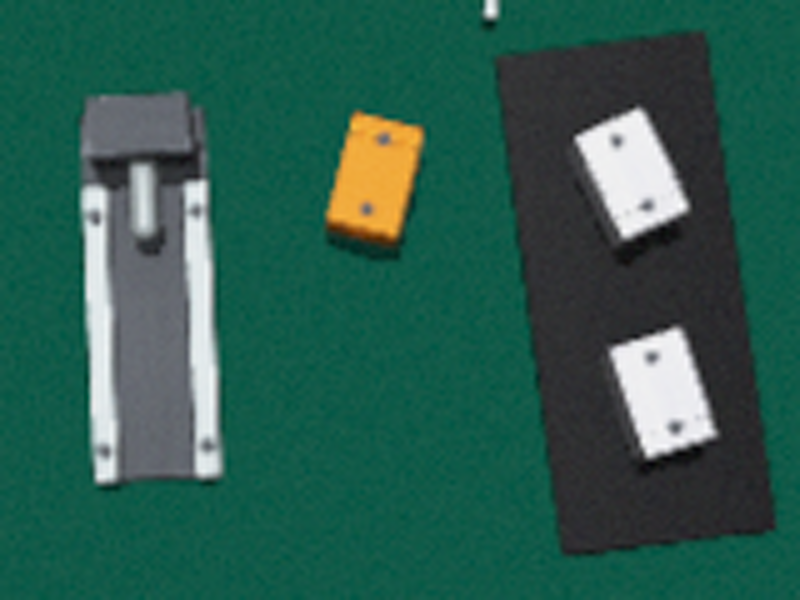

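View pics/c2.png

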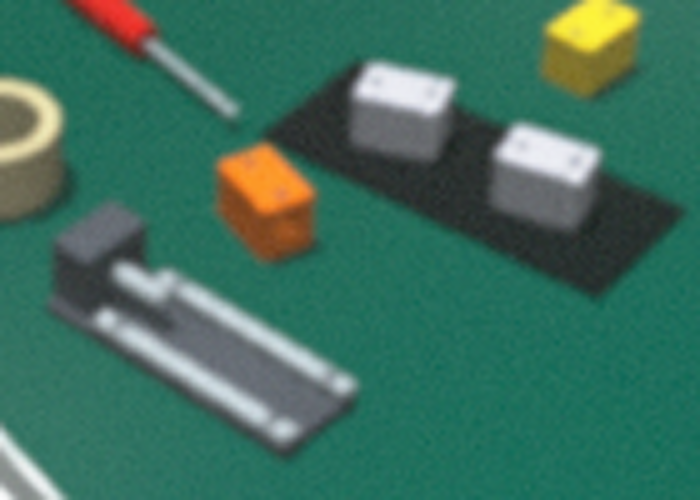

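```bash
cat > h.py <<'E'
import numpy as np
from cell import r
def ray(c,uv,z):
    R=np.array(c['R']);t=np.array(c['t']);o=-R.T@t
    d=R.T@np.array([(uv[0]-c['cx'])/c['fx'],(uv[1]-c['cy'])/c['fy'],1])
    return o+d*(z-o[2])/d[2]
def px(c,X):
    p=np.array(c['R'])@np.array(X)+c['t']; return c['fx']*p[0]/p[2]+c['cx'],c['fy']*p[1]/p[2]+c['cy']
def mat(q):
    from scipy.spatial.transform import Rotation as Ro
    return Ro.from_quat([q[1],q[2],q[3],q[0]]).as_matrix()
def to_tool(target,s=None):
    s=s or r.observe(); return mat(s['tool_rot']).T@(np.array(target)-s['eef_pos'])
E
python3 - <<'E'
from h import *
c=r.camera_info('top')
f=lambda p:(240+p[0]/5-.4,150+p[1]/5-.4)
def q(name,pts,z):
    P=np.array([ray(c,f(p),z)[:2] for p in pts]); print(name,P.round(4).tolist(),'mean',P.mean(0).round(4)); return P
for n,pts in (('far',[(575,138),(642,107),(690,212),(624,242)]),('near',[(609,347),(683,326),(717,437),(646,462)])):
    P=q(n,pts,.045); 
    print([np.linalg.norm(P[i]-P[(i+1)%4]).round(4) for i in range(4)], np.degrees(np.arctan2(*((P[0]+P[1]-P[2]-P[3])[::-1]))))
P=q('rails open/end L R outer',[(95,487),(222,478),(82,187),(208,183)],.017)
print(np.linalg.norm(P[0]-P[1]),np.linalg.norm(P[0]-P[2]))
for a,b in((0,2),(1,3)): d=P[b]-P[a];print(np.degrees(np.arctan2(d[1],d[0])))
q('end block top',[(85,97),(188,93),(192,153),(90,158)],.052)
q('rack',[(495,58),(705,32),(776,528),(563,554)],.005)
q('pin',[(147,237)],.028)
g=lambda p:p
P=np.array([ray(c,p,.045)[:2] for p in((153,163),(215,173),(200,255),(137,243))]);print('bin',P,P.mean(0))
for n,p in(('tape',(281,126)),('bottle',(204,126)),('orange',(315,186))):print(n,ray(c,p,.04))
i=r.camera_info('wrist');s=r.observe();M=mat(s['tool_rot']);print(M.round(3)); print('wristcam in tool',M.T@(-i['R'].T@i['t']-s['eef_pos']),(i['R']@M).round(3),i['fx'],i['cx'],i['cy'])
E
```

```text
far [[0.6053, -0.2015], [0.6203, -0.2353], [0.5671, -0.2575], [0.5527, -0.2244]] mean [ 0.5863 -0.2297]
[np.float64(0.037), np.float64(0.0576), np.float64(0.0361), np.float64(0.0574)] 23.057694951313326
near [[0.5005, -0.2155], [0.5104, -0.2523], [0.4553, -0.2672], [0.4435, -0.232]] mean [ 0.4774 -0.2418]
[np.float64(0.0381), np.float64(0.0571), np.float64(0.0371), np.float64(0.0594)] 15.698780878825998
rails open/end L R outer [[0.4355, 0.0419], [0.4391, -0.0225], [0.5889, 0.0473], [0.5899, -0.0173]] mean [0.5134 0.0123]
0.06450045170445118 0.15355837390063018
2.0193237394830263
1.9684592327409682
end block top [[0.6289, 0.0424], [0.6301, -0.009], [0.5998, -0.0106], [0.5982, 0.0402]] mean [0.6142 0.0158]
rack [[0.6546, -0.1667], [0.6664, -0.2755], [0.4101, -0.3032], [0.3984, -0.195]] mean [ 0.5324 -0.2351]
pin [[0.5612, 0.0136]] mean [0.5612 0.0136]
bin [[0.65022971 0.30486882]
 [0.62194248 0.14778065]
 [0.41724822 0.18495486]
 [0.44910235 0.34239512]] [0.53463069 0.24499986]
tape [ 0.74072958 -0.01946041  0.04      ]
bottle [0.74459009 0.17683301 0.04      ]
orange [ 0.58552404 -0.10272468  0.04      ]
[[ 0.958  0.288 -0.001]
 [ 0.288 -0.958  0.001]
 [-0.    -0.001 -1.   ]]
wristcam in tool [ 0.06496237  0.00166273 -0.09174133] [[ 0.001  1.     0.001]
 [-0.969  0.001 -0.246]
 [-0.246 -0.001  0.969]] 372.142357838723 274.23381700228504 211.6091413096549
```

```bash
python3 -m inch '{"delta_pos":[[0.0283,-0.0107,0],[0.0283,-0.0107,0],[0.0283,-0.0107,0],[0.0283,-0.0107,0],[0.0283,-0.0107,0],[0.0283,-0.0107,0],[0.0283,-0.0107,0],[0.0283,-0.0107,0],[0.0283,-0.0107,0],[0.0283,-0.0107,0]],"turn":[0,0,0,0,0,0,0,0,0,0]}'
python3 -m inch '{"delta_pos":[[0.0283,-0.0107,0],[0.0283,-0.0107,0],[0.0283,-0.0107,0],[0.0283,-0.0107,0],[0.0283,-0.0107,0],[0.0283,-0.0107,0],[0.0283,-0.0107,0],[0.0283,-0.0107,0],[0.0283,-0.0107,0],[0,0,0]],"turn":[0,0,0,0,0,0,0,0,0,0]}'
python3 - <<'E'
from h import *
import cv2
cv2.imwrite("pics/w1.png",r.grab_frame('wrist'));s=r.observe();print(s['t'],s['eef_pos'])
E
```

```text
t: 0.93
eef_pos: [0.4209, -0.4135, 0.2919]
tool_rot: [-0.0, 0.989, 0.145, -0.0]
wrist_force: [-0.4, 0.1, -0.0]
grip_width: 0.0917
t: 1.77
eef_pos: [0.6407, -0.2423, 0.2912]
tool_rot: [-0.002, 0.989, 0.149, 0.001]
wrist_force: [-0.6, 0.3, -0.2]
grip_width: 0.0916
1.8167 [ 0.63858363 -0.24507052  0.29113699]
```

View pics/w1.png

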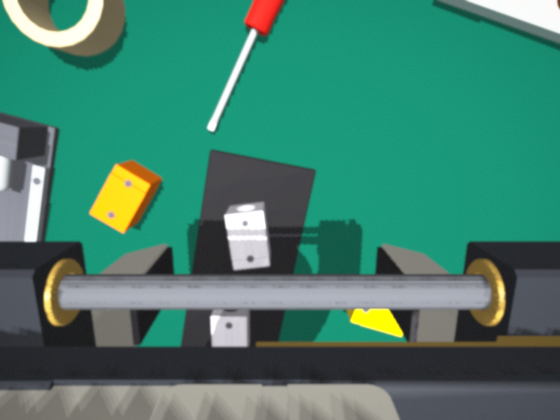

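Run:
```python
import cv2
a=cv2.imread("pics/w1.png")
cv2.imwrite("pics/c3.png",cv2.resize(a[190:280,200:300],None,fx=6,fy=6,interpolation=cv2.INTER_CUBIC))
```

```text
(no output)
```

View pics/c3.png

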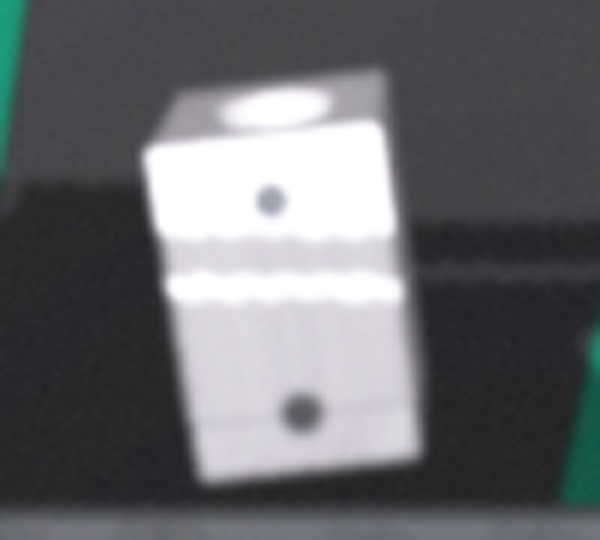

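Run:
```python
from h import *
c=r.camera_info('wrist');s=r.observe()
P=np.array([ray(c,(200+a/6-.4,190+b/6-.4),.045)[:2] for a,b in((145,148),(385,122),(424,460),(202,485))])
print(s['eef_pos'],P.round(4),P.mean(0),[np.linalg.norm(P[i]-P[(i+1)%4]).round(4) for i in range(4)])
a=np.arctan2(*((P[0]+P[1]-P[2]-P[3])[::-1]));M=mat(s['tool_rot']);ty=np.arctan2(M[1,0],M[0,0]);print(np.degrees(a),np.degrees(ty), 'turn',-(a-ty))
print(to_tool([*P.mean(0),.088],s), to_tool([.5863,-.2297,.088],s))
```

```text
[ 0.63858363 -0.24507052  0.29113699] [[ 0.6025 -0.2074]
 [ 0.6176 -0.2421]
 [ 0.5653 -0.2644]
 [ 0.5505 -0.2311]] [ 0.58399262 -0.23626293] [np.float64(0.0378), np.float64(0.0568), np.float64(0.0364), np.float64(0.0571)]
23.796936541461477 17.048879111461627 turn -0.11777582026716421
[-0.0497289  -0.02391744  0.20316836] [-0.04559875 -0.02951544  0.20318479]
```

```bash
python3 -m inch '{"delta_pos":[[-0.012,-0.007,0.02],[-0.012,-0.007,0.02],[-0.012,-0.007,0.02],[-0.012,-0.007,0.02],[0,0,0.01],[0,0,0],[0,0,0],[0,0,0]],"turn":[-0.03,-0.03,-0.03,-0.028,0,0,0,0]}'
python3 - <<'E'
from h import *
import cv2
print(r.observe()['eef_pos'],r.observe()['joint_vel'].round(3) if hasattr(r.observe()['joint_vel'],'round') else 0)
a=r.grab_frame('wrist');cv2.imwrite("pics/w2.png",a);s=r.observe();print(s['t'],s['eef_pos'])
E
```

```text
t: 2.48
eef_pos: [0.583, -0.2392, 0.2034]
tool_rot: [0.001, 0.979, 0.203, 0.001]
wrist_force: [-0.3, -0.3, 0.0]
grip_width: 0.0915
[ 0.58298921 -0.23915591  0.20339581] [-0.004 -0.004 -0.001 -0.005 -0.     0.     0.001]
2.5333 [ 0.58307386 -0.23907113  0.20350741]
```

View pics/w2.png

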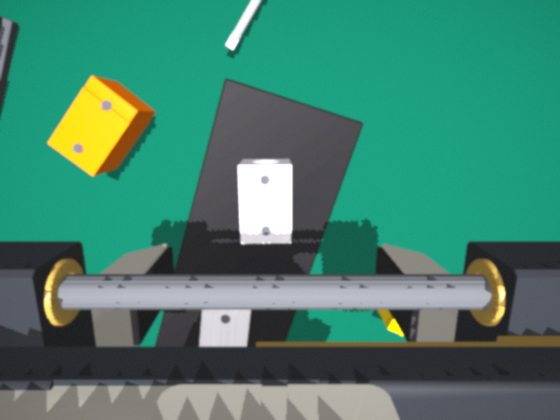

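Run:
```python
from h import *
c=r.camera_info('wrist');s=r.observe()
P=np.array([ray(c,p,.045)[:2] for p in((238,163.5),(292,163.5),(293,243),(240,243.5))])
print(P.round(4),P.mean(0),[np.linalg.norm(P[i]-P[(i+1)%4]).round(4) for i in range(4)])
a=np.arctan2(*((P[0]+P[1]-P[2]-P[3])[::-1]));M=mat(s['tool_rot']);ty=np.arctan2(M[1,0],M[0,0]);print(np.degrees(a),np.degrees(ty), 'turn',-(a-ty))
print(to_tool([*P.mean(0),.085],s))
```

```text
[[ 0.606  -0.2044]
 [ 0.6204 -0.2376]
 [ 0.5693 -0.2613]
 [ 0.554  -0.227 ]] [ 0.58744412 -0.23258124] [np.float64(0.0363), np.float64(0.0563), np.float64(0.0376), np.float64(0.0567)]
24.208915859895782 23.449836072769934 turn -0.013248441570683778
[ 0.00637064 -0.00440851  0.11851247]
```

```bash
python3 -m inch '{"delta_pos":[[0.003,-0.002,0.01],[0.003,-0.002,0.02],[0,0,0.025],[0,0,0.025],[0,0,0.02],[0,0,0.012],[0,0,0.006],[0,0,0],[0,0,0],[0,0,0]],"turn":[-0.013,0,0,0,0,0,0,0,0,0]}'
python3 -m inch '{"delta_pos":[[0,0,0],[0,0,0],[0,0,0],[0,0,0],[0,0,0],[0,0,0],[0,0,0],[0,0,0]],"turn":[0,0,0,0,0,0,0,0]}' 0.02
```

```text
t: 3.37
eef_pos: [0.5866, -0.2328, 0.0855]
tool_rot: [0.001, 0.978, 0.21, 0.001]
wrist_force: [0.3, 0.4, -0.1]
grip_width: 0.0921
t: 4.03
eef_pos: [0.5856, -0.2326, 0.0842]
tool_rot: [0.0, 0.978, 0.21, -0.0]
wrist_force: [0.0, 0.0, -0.3]
grip_width: 0.0431
```

```bash
python3 -m inch '{"delta_pos":[[0,0,0],[0,0,0],[0,0,0],[0,0,0],[0,0,0],[0,0,0]],"turn":[0,0,0,0,0,0]}' 0.02
python3 -m inch '{"delta_pos":[[0,0,-0.01],[0,0,-0.02],[0,0,-0.03],[0,0,-0.03],[0,0,-0.02],[0,0,0],[0,0,0]],"turn":[0,0,0,0,0,0,0]}'
python3 - <<'E'
from h import *
import cv2
a=r.grab_frame('wrist');cv2.imwrite("pics/w3.png",a)
E
```

```text
t: 4.53
eef_pos: [0.5856, -0.2325, 0.0842]
tool_rot: [-0.0, 0.978, 0.21, -0.0]
wrist_force: [-0.3, 0.7, 0.3]
grip_width: 0.0355
t: 5.12
eef_pos: [0.5862, -0.2329, 0.1959]
tool_rot: [0.001, 0.978, 0.21, 0.001]
wrist_force: [0.5, -0.6, -1.8]
grip_width: 0.0359
```

View pics/w3.png

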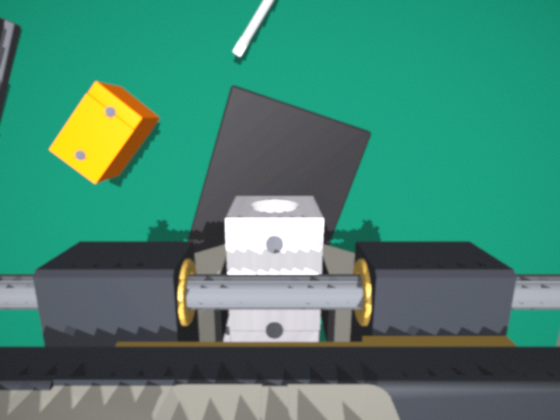

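```bash
python3 -m inch '{"delta_pos":[[0,0,0],[0,0,0],[0,0,0],[0,0,0]],"turn":[0.096,0.096,0.096,0.096]}'
python3 -m inch '{"delta_pos":[[-0.0185,-0.031,0],[-0.0185,-0.031,0],[-0.0185,-0.031,0],[-0.0185,-0.031,0],[-0.0185,-0.031,0],[-0.0185,-0.031,0],[-0.0185,-0.031,0],[-0.0185,-0.031,0],[0,0,0],[0,0,0]],"turn":[0,0,0,0,0,0,0,0,0,0]}'
python3 -m inch '{"delta_pos":[[0,0,0],[0,0,0]],"turn":[0,0]}'
python3 - <<'E'
from h import *
import cv2
print(r.observe()['eef_pos'])
a=r.grab_frame('wrist');cv2.imwrite("pics/w4.png",a)
print(r.observe()['eef_pos'])
E
```

```text
t: 5.5
eef_pos: [0.5846, -0.2324, 0.1923]
tool_rot: [-0.0, 1.0, 0.017, -0.002]
wrist_force: [-0.0, 0.6, -2.2]
grip_width: 0.0361
t: 6.33
eef_pos: [0.4264, 0.0109, 0.1933]
tool_rot: [0.0, 1.0, 0.021, -0.001]
wrist_force: [0.9, -1.0, -1.9]
grip_width: 0.036
t: 6.5
eef_pos: [0.4284, 0.0086, 0.1937]
tool_rot: [0.0, 1.0, 0.019, -0.0]
wrist_force: [0.3, 1.0, -1.9]
grip_width: 0.0359
[0.42839897 0.00855785 0.19370677]
[0.42847577 0.0084498  0.19378684]
```

View pics/w4.png

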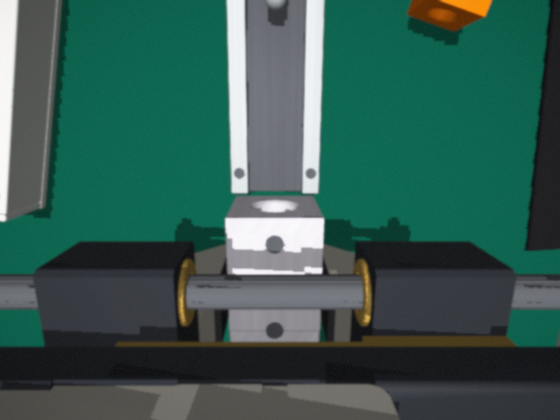

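Run:
```python
import cv2
a=cv2.imread("pics/w4.png")
cv2.imwrite("pics/c4.png",cv2.resize(a[0:230,215:340],None,fx=5,fy=2.6,interpolation=cv2.INTER_CUBIC))
```

```text
(no output)
```

View pics/c4.png

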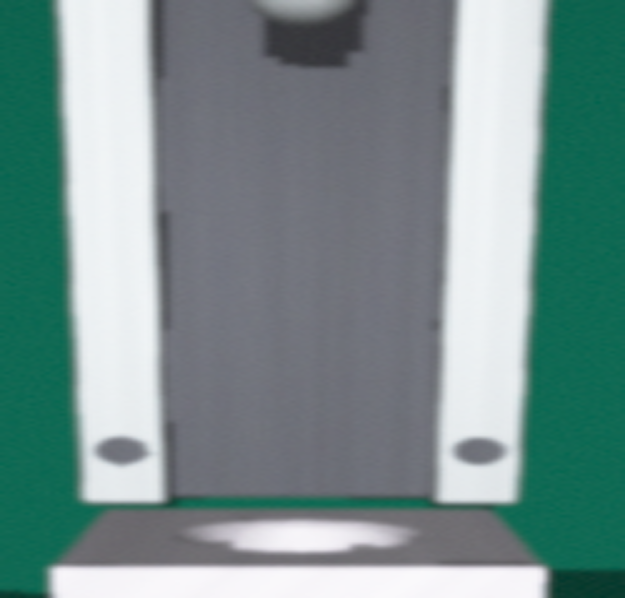

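Run:
```python
from h import *
c=r.camera_info('wrist');s=r.observe()
f=lambda x,y:(215+x/5-.4,y/2.6-.3)
Q=lambda z,*p:[ray(c,f(*q),z) for q in p]
a=Q(.017,(81,501),(520,501),(57,10),(549,10),(166,501),(436,501),(154,10),(459,10))
for p in a: print(p.round(4))
m0=(a[0]+a[1]+a[4]+a[5])/4;m1=(a[2]+a[3]+a[6]+a[7])/4;d=m1-m0;yaw=np.arctan2(d[1],d[0]);u=np.array([np.cos(yaw),np.sin(yaw),0])
o=m0+.1*u
print('mid open',m0,'yaw',np.degrees(yaw),'origin',o)
M=mat(s['tool_rot']);ty=np.arctan2(M[1,0],M[0,0]);print('tool yaw',np.degrees(ty))
b=Q(s['eef_pos'][2]-.0392,(48,567),(547,567));bl=Q(s['eef_pos'][2]-.0792,(108,512),(490,512))
for x in(b,bl): print('block edge in tool',[to_tool(p,s).round(4) for p in x], np.linalg.norm(x[0]-x[1]))
```

```text
[0.4389 0.039  0.017 ]
[ 0.4413 -0.0254  0.017 ]
[0.5642 0.0432 0.017 ]
[ 0.5666 -0.0208  0.017 ]
[0.4394 0.0266 0.017 ]
[ 0.4409 -0.0131  0.017 ]
[0.5647 0.0306 0.017 ]
[ 0.5661 -0.0091  0.017 ]
mid open [0.44010997 0.00676626 0.017     ] yaw 1.9248734902867592 origin [0.54005354 0.01012517 0.017     ]
tool yaw 2.1134185078390275
block edge in tool [array([ 0.0298, -0.0165,  0.0392]), array([0.0298, 0.0199, 0.0392])] 0.036386947636577245
block edge in tool [array([ 0.0292, -0.0161,  0.0792]), array([0.0292, 0.0197, 0.0792])] 0.035844231503797064
```

```bash
python3 -m inch '{"delta_pos":[[0.015,0,0.01],[0.02,0,0.02],[0.02,0,0.02],[0.01,0,0.015],[0,0,0.005],[0,0,0],[0,0,0],[0,0,0]],"turn":[0,0,0,0,0,0,0,0]}'
python3 - <<'E'
from h import *
import cv2
a=r.grab_frame('wrist');cv2.imwrite("pics/w5.png",a)
cv2.imwrite("pics/c5.png",cv2.resize(a[0:230,195:355],None,fx=5,fy=2.6,interpolation=cv2.INTER_CUBIC))
print(r.observe()['eef_pos'])
E
```

```text
t: 7.22
eef_pos: [0.4928, 0.0116, 0.1248]
tool_rot: [0.0, 1.0, 0.019, 0.0]
wrist_force: [0.1, -0.8, -1.5]
grip_width: 0.0354
[0.492934   0.01173967 0.12503112]
```

View pics/c5.png

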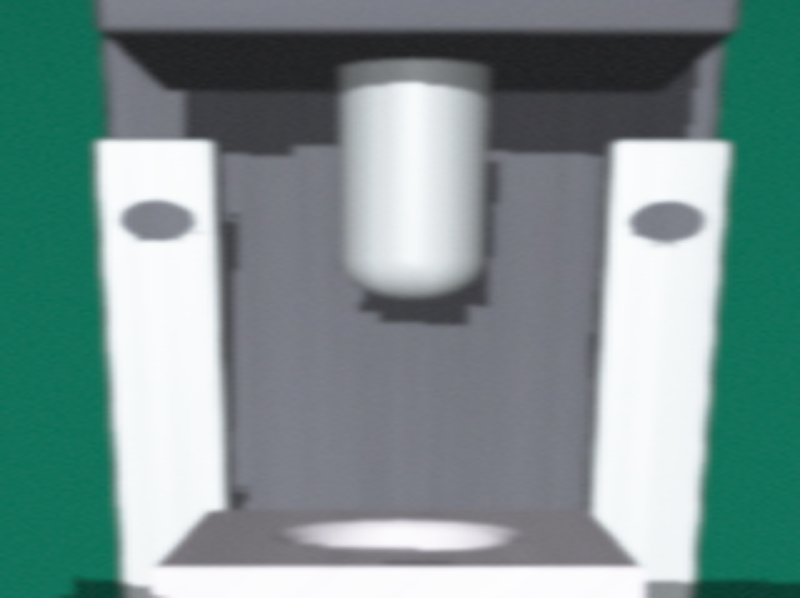

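Run:
```python
from h import *
c=r.camera_info('wrist');s=r.observe()
f=lambda x,y:(195+x/5-.4,y/2.6-.3)
z0=s['eef_pos'][2]
for n,z,ps in(('rail far in',.017,[(217,145),(610,145)]),('far out',.017,[(95,145),(732,145)]),('near in',.017,[(229,500),(592,500)]),('near out',.017,[(118,500),(705,500)]),('pin mid',.028,[(345,230),(485,230)]),('nose',.028,[(412,297)]),('block top',z0-.0392,[(152,566),(645,566)]),('block bot',z0-.0792,[(207,512),(593,512)])):
    t=np.array([to_tool(ray(c,f(*p),z),s) for p in ps]); print(n,t.round(4).tolist(),'mid y',t[:,1].mean().round(4))
```

```text
rail far in [[0.0952, -0.0165, 0.1081], [0.0952, 0.0229, 0.1081]] mid y 0.0032
far out [[0.0952, -0.0287, 0.1081], [0.0952, 0.0351, 0.1081]] mid y 0.0032
near in [[0.0256, -0.0168, 0.1081], [0.0256, 0.0229, 0.1081]] mid y 0.0031
near out [[0.0256, -0.0289, 0.1081], [0.0256, 0.0353, 0.1081]] mid y 0.0032
pin mid [[0.0789, -0.0034, 0.0971], [0.0789, 0.0101, 0.0971]] mid y 0.0033
nose [[0.0668, 0.0031, 0.0971]] mid y 0.0031
block top [[0.0299, -0.0162, 0.0392], [0.0299, 0.0198, 0.0392]] mid y 0.0018
block bot [[0.0291, -0.0162, 0.0792], [0.0292, 0.02, 0.0792]] mid y 0.0019
```

```bash
python3 -m inch '{"delta_pos":[[0,0.0013,0.005],[0,0,0.01],[0,0,0.008],[0,0,0.005],[0,0,0.004],[0,0,0.003],[0,0,0],[0,0,0]],"turn":[0,0,0,0,0,0,0,0]}'
python3 - <<'E'
from h import *
import cv2
a=r.grab_frame('wrist');cv2.imwrite("pics/w6.png",a)
cv2.imwrite("pics/c6.png",cv2.resize(a[0:230,195:355],None,fx=5,fy=2.6,interpolation=cv2.INTER_CUBIC))
s=r.observe();print(s['eef_pos'],s['wrist_force'])
E
```

```text
t: 7.93
eef_pos: [0.4931, 0.0108, 0.089]
tool_rot: [0.0, 1.0, 0.019, -0.0]
wrist_force: [-0.3, -0.1, -1.8]
grip_width: 0.0355
[0.49325588 0.01074004 0.0892735 ] [ 0.33318042 -0.16080058 -2.02712171]
```

View pics/c6.png

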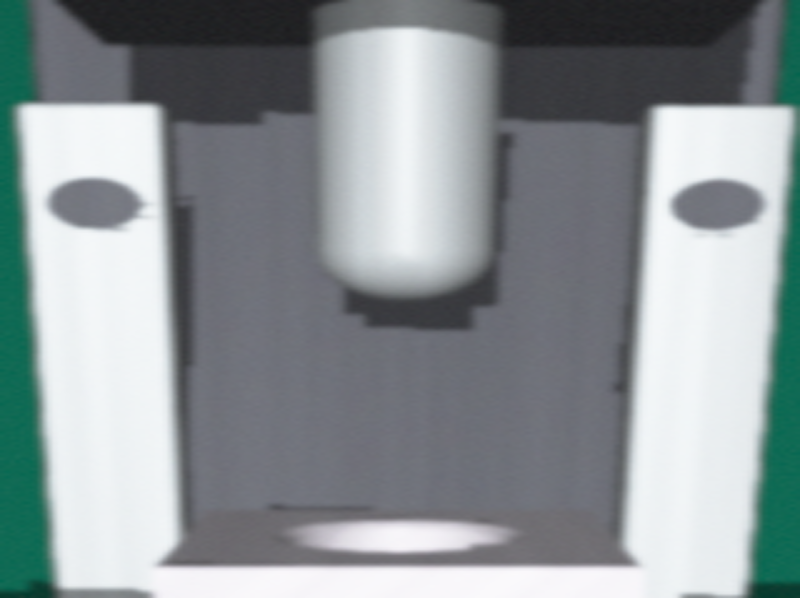

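```bash
python3 -m inch '{"delta_pos":[[0,0,0.0006],[0,0,0.0006],[0,0,0],[0,0,0]],"turn":[0,0,0,0]}'
python3 -m inch '{"delta_pos":[[0.002,0,0],[0.003,0,0],[0.003,0,0],[0.003,0,0],[0.003,0,0],[0.003,0,0],[0.003,0,0],[0.003,0,0],[0.003,0,0],[0.003,0,0]],"turn":[0,0,0,0,0,0,0,0,0,0]}'
```

```text
t: 8.32
eef_pos: [0.4932, 0.0107, 0.0881]
tool_rot: [0.0, 1.0, 0.019, 0.0]
wrist_force: [0.7, -0.9, -2.0]
grip_width: 0.0356
t: 9.15
eef_pos: [0.5224, 0.0119, 0.088]
tool_rot: [0.0, 1.0, 0.019, -0.0]
wrist_force: [-0.6, -0.4, -1.2]
grip_width: 0.0358
```

```bash
python3 -m inch '{"delta_pos":[[0.002,0,0],[0.002,0,0],[0.002,0,0],[0.002,0,0],[0.002,0,0],[0.002,0,0],[0.002,0,0]],"turn":[0,0,0,0,0,0,0]}'
python3 -m inch '{"delta_pos":[[0.002,0,0],[0.002,0,0],[0.002,0,0],[0.002,0,0],[0.001,0,0]],"turn":[0,0,0,0,0]}'
python3 - <<'E'
from h import *
import cv2
a=r.grab_frame('wrist');cv2.imwrite("pics/w7.png",a)
E
```

```text
t: 9.73
eef_pos: [0.5363, 0.0124, 0.088]
tool_rot: [0.0, 1.0, 0.019, -0.0]
wrist_force: [0.1, -0.2, -1.7]
grip_width: 0.0358
t: 10.15
eef_pos: [0.5455, 0.0127, 0.088]
tool_rot: [0.0, 1.0, 0.019, 0.0]
wrist_force: [0.4, -0.2, -1.3]
grip_width: 0.0358
```

View pics/w7.png

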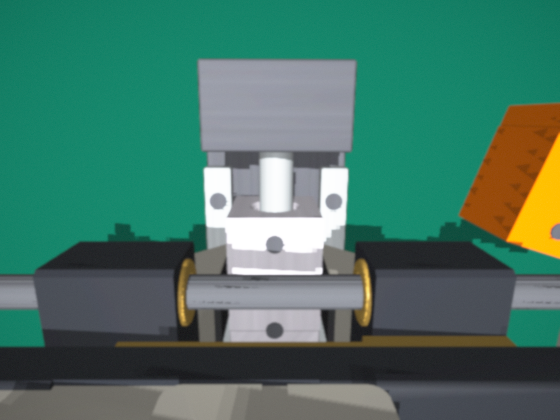

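```bash
python3 -m inch '{"delta_pos":[[0.001,0,0],[0.001,0,0],[0.001,0,0],[0.001,0,0],[0.001,0,0],[0.001,0,0]],"turn":[0,0,0,0,0,0]}'
python3 -m inch '{"delta_pos":[[0.001,0,0],[0.001,0,0]],"turn":[0,0]}'
python3 -m inch '{"delta_pos":[[0.001,0,0],[0.001,0,0]],"turn":[0,0]}'
```

```text
t: 10.7
eef_pos: [0.5512, 0.0129, 0.088]
tool_rot: [0.0, 1.0, 0.019, 0.0]
wrist_force: [-0.3, 0.4, -2.3]
grip_width: 0.036
t: 10.87
eef_pos: [0.5532, 0.013, 0.088]
tool_rot: [0.0, 1.0, 0.019, -0.0]
wrist_force: [-0.8, 0.4, -1.3]
grip_width: 0.0358
t: 11.03
eef_pos: [0.5552, 0.0131, 0.088]
tool_rot: [0.0, 1.0, 0.019, -0.0]
wrist_force: [0.4, 0.8, -0.9]
grip_width: 0.0358
```

```bash
python3 -m inch '{"delta_pos":[[0.001,0,0],[0.001,0,0]],"turn":[0,0]}'
python3 -m inch '{"delta_pos":[[0.001,0,0],[0.001,0,0]],"turn":[0,0]}'
```

```text
t: 11.2
eef_pos: [0.5572, 0.0132, 0.088]
tool_rot: [0.0, 1.0, 0.019, 0.0]
wrist_force: [-0.3, -0.5, -2.0]
grip_width: 0.0355
t: 11.37
eef_pos: [0.5592, 0.0132, 0.088]
tool_rot: [0.0, 1.0, 0.019, 0.0]
wrist_force: [0.3, -0.5, -2.2]
grip_width: 0.0359
```

```bash
python3 -m inch '{"delta_pos":[[0.001,0,0],[0.001,0,0],[0.001,0,0],[0.001,0,0],[0.001,0,0],[0.001,0,0]],"turn":[0,0,0,0,0,0]}'
python3 -m inch '{"delta_pos":[[0.001,0,0],[0.001,0,0]],"turn":[0,0]}'
python3 -m inch '{"delta_pos":[[0.0005,0,0],[0.0005,0,0]],"turn":[0,0]}'
```

```text
t: 11.87
eef_pos: [0.5652, 0.0135, 0.088]
tool_rot: [0.0, 1.0, 0.019, -0.0]
wrist_force: [-0.9, 0.9, -1.3]
grip_width: 0.0361
t: 12.03
eef_pos: [0.5672, 0.0136, 0.088]
tool_rot: [0.0, 1.0, 0.019, -0.0]
wrist_force: [-0.0, 0.3, -1.8]
grip_width: 0.0358
t: 12.2
eef_pos: [0.5682, 0.0136, 0.088]
tool_rot: [0.0, 1.0, 0.019, -0.0]
wrist_force: [0.1, 0.1, -1.8]
grip_width: 0.0354
```

```bash
python3 -m inch '{"delta_pos":[[0.0005,0,0],[0.0005,0,0]],"turn":[0,0]}'
python3 -m inch '{"delta_pos":[[0.0005,0,0],[0,0,0]],"turn":[0,0]}'
python3 -m inch '{"delta_pos":[[0.0005,0,0],[0,0,0]],"turn":[0,0]}'
python3 - <<'E'
from h import *
import cv2
a=r.grab_frame('wrist');cv2.imwrite("pics/c8.png",cv2.resize(a[80:280,175:375],None,fx=3,fy=3,interpolation=cv2.INTER_CUBIC))
E
```

```text
t: 12.37
eef_pos: [0.5691, 0.0136, 0.088]
tool_rot: [0.0, 1.0, 0.019, -0.0]
wrist_force: [0.7, 0.7, -2.3]
grip_width: 0.0356
t: 12.53
eef_pos: [0.5696, 0.0136, 0.088]
tool_rot: [0.0, 1.0, 0.019, -0.0]
wrist_force: [-0.5, 0.5, -2.1]
grip_width: 0.0358
t: 12.7
eef_pos: [0.5696, 0.0136, 0.0879]
tool_rot: [0.0, 1.0, 0.019, -0.001]
wrist_force: [-2.3, 0.1, -0.7]
grip_width: 0.0361
```

View pics/c8.png

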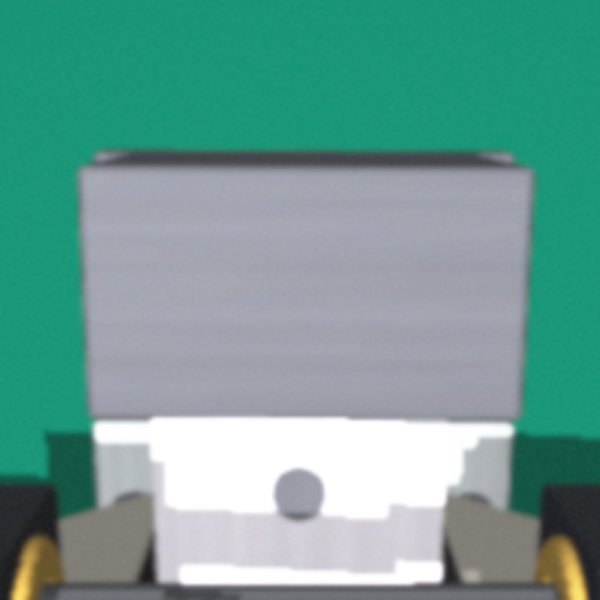

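```bash
python3 -m inch '{"delta_pos":[[0.0006,0,0],[0,0,0]],"turn":[0,0]}'
python3 -m inch '{"delta_pos":[[0,0,0],[0,0,0],[0,0,0],[0,0,0],[0,0,0],[0,0,0]],"turn":[0,0,0,0,0,0]}' 0.07
python3 -m inch '{"delta_pos":[[0,0,-0.005],[0,0,-0.015],[0,0,-0.03],[0,0,-0.03],[0,0,-0.03],[0,0,0],[0,0,0]],"turn":[0,0,0,0,0,0,0]}' 0.09
python3 - <<'E'
from h import *
import cv2
a=r.grab_frame('wrist');cv2.imwrite("pics/c9.png",cv2.resize(a[120:290,190:360],None,fx=3.5,fy=3.5,interpolation=cv2.INTER_CUBIC))
E
```

```text
t: 12.92
eef_pos: [0.5697, 0.0137, 0.0878]
tool_rot: [0.0, 1.0, 0.019, -0.001]
wrist_force: [-5.0, 0.8, 0.6]
grip_width: 0.0358
t: 13.42
eef_pos: [0.5709, 0.0137, 0.0881]
tool_rot: [0.0, 1.0, 0.019, 0.0]
wrist_force: [-0.1, -0.2, -0.4]
grip_width: 0.0683
t: 14.0
eef_pos: [0.5718, 0.0138, 0.2003]
tool_rot: [-0.0, 1.0, 0.019, 0.002]
wrist_force: [-0.4, -0.0, -0.6]
grip_width: 0.09
```

View pics/c9.png

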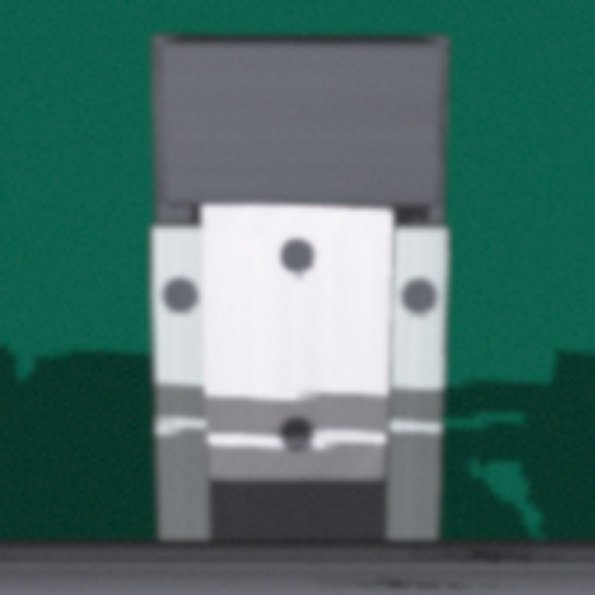

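The first block is flush against the end block and in line with the channel. Next I go for the other block.

```bash
python3 -m inch '{"delta_pos":[[-0.0128,0.0319,0],[-0.0128,0.0319,0],[-0.0128,0.0319,0],[-0.0128,0.0319,0],[-0.0128,0.0319,0],[-0.0128,0.0319,0],[-0.0128,0.0319,0],[-0.0128,0.0319,0]],"turn":[0,0,0,0,0,0,0,0]}'
python3 -m inch '{"delta_pos":[[0,0,0],[0,0,0],[0,0,0],[0,0,0],[0,0,0],[0,0,0]],"turn":[-0.084,-0.084,-0.084,0,0,0]}'
python3 - <<'E'
from h import *
import cv2
print(r.observe()['eef_pos'])
a=r.grab_frame('wrist');cv2.imwrite("pics/w10.png",a);cv2.imwrite("pics/c10.png",cv2.resize(a[120:270,200:350],None,fx=4,fy=4,interpolation=cv2.INTER_CUBIC))
print(r.observe()['eef_pos'])
E
```

```text
t: 14.72
eef_pos: [0.4767, -0.2465, 0.1968]
tool_rot: [-0.0, 1.0, 0.019, -0.001]
wrist_force: [0.4, 0.1, -1.0]
grip_width: 0.0898
t: 15.22
eef_pos: [0.4779, -0.245, 0.1974]
tool_rot: [-0.0, 0.99, 0.144, -0.001]
wrist_force: [0.4, 0.2, 0.0]
grip_width: 0.0899
[ 0.47791537 -0.24503437  0.19735853]
[ 0.47804868 -0.24501351  0.19753004]
```

View pics/c10.png

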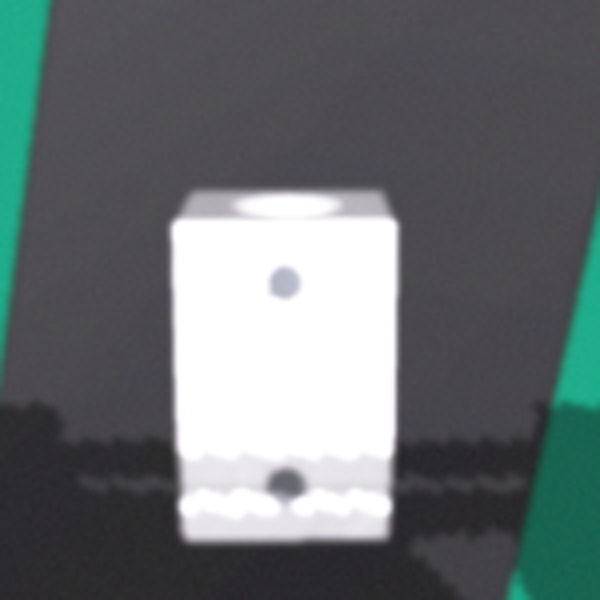

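Run:
```python
from h import *
c=r.camera_info('wrist');s=r.observe()
P=np.array([ray(c,(200+x/4-.4,120+y/4-.4),.045)[:2] for x,y in((172,221),(397,221),(391,541),(182,541))])
print(P.round(4),P.mean(0),[np.linalg.norm(P[i]-P[(i+1)%4]).round(4) for i in range(4)])
a=np.arctan2(*((P[0]+P[1]-P[2]-P[3])[::-1]));M=mat(s['tool_rot']);ty=np.arctan2(M[1,0],M[0,0]);print(np.degrees(a),np.degrees(ty), 'turn',-(a-ty))
print(to_tool([*P.mean(0),.085],s))
```

```text
[[ 0.4992 -0.2184]
 [ 0.5098 -0.254 ]
 [ 0.4559 -0.2699]
 [ 0.4454 -0.235 ]] [ 0.47755442 -0.24434622] [np.float64(0.0372), np.float64(0.0562), np.float64(0.0365), np.float64(0.0562)]
16.796717672143075 16.537872617344224 turn -0.004517698458745112
[-0.00020043 -0.00071109  0.11253068]
```

```bash
python3 -m inch '{"delta_pos":[[0,-0.0015,0.01],[0,0,0.02],[0,0,0.025],[0,0,0.025],[0,0,0.018],[0,0,0.01],[0,0,0.005],[0,0,0],[0,0,0],[0,0,0]],"turn":[-0.004,0,0,0,0,0,0,0,0,0]}'
python3 -m inch '{"delta_pos":[[0,0,0],[0,0,0],[0,0,0],[0,0,0],[0,0,0],[0,0,0],[0,0,0],[0,0,0],[0,0,0],[0,0,0]],"turn":[0,0,0,0,0,0,0,0,0,0]}' 0.02
python3 -m inch '{"delta_pos":[[0,0,0],[0,0,0],[0,0,0]],"turn":[0,0,0]}' 0.02
```

```text
t: 16.1
eef_pos: [0.4785, -0.244, 0.086]
tool_rot: [0.0, 0.989, 0.147, 0.001]
wrist_force: [-0.1, -0.1, 0.3]
grip_width: 0.09
t: 16.93
eef_pos: [0.4778, -0.2438, 0.085]
tool_rot: [-0.0, 0.989, 0.147, -0.0]
wrist_force: [-0.7, 0.2, -0.3]
grip_width: 0.0357
t: 17.18
eef_pos: [0.4778, -0.2438, 0.085]
tool_rot: [-0.0, 0.989, 0.147, -0.0]
wrist_force: [0.3, 0.7, 0.9]
grip_width: 0.0358
```

```bash
python3 -m inch '{"delta_pos":[[0,0,-0.01],[0,0,-0.02],[0,0,-0.03],[0,0,-0.03],[0,0,-0.03],[0,0,0],[0,0,0],[0,0,0],[0,0,0]],"turn":[0,0,0,0,0,0.12,0.12,0.12,0.118]}'
python3 -m inch '{"delta_pos":[[-0.0024,-0.03,0],[-0.0024,-0.035,0],[-0.0024,-0.035,0],[-0.0024,-0.035,0],[-0.0024,-0.035,0],[-0.0024,-0.035,0],[-0.0024,-0.035,0]],"turn":[0,0,0,0,0,0,0]}'
python3 -m inch '{"delta_pos":[[-0.0024,-0.035,0],[-0.0024,-0.035,0],[-0.0024,-0.035,0],[-0.0024,-0.035,0],[-0.0024,-0.035,0],[-0.0024,-0.035,0],[-0.0024,-0.035,0],[0,0,0],[0,0,0],[0,0,0]],"turn":[0,0,0,0,0,0,0,0,0,0]}'
python3 - <<'E'
from h import *
import cv2
print(r.observe()['eef_pos'])
a=r.grab_frame('wrist');cv2.imwrite("pics/w11.png",a)
cv2.imwrite("pics/t11.png",r.grab_frame('top'))
E
```

```text
t: 17.93
eef_pos: [0.4777, -0.2439, 0.2059]
tool_rot: [0.0, 0.996, -0.095, 0.0]
wrist_force: [0.3, 1.2, -2.3]
grip_width: 0.0358
t: 18.52
eef_pos: [0.5048, -0.0032, 0.2057]
tool_rot: [0.0, 0.996, -0.092, 0.0]
wrist_force: [1.1, -0.8, -1.7]
grip_width: 0.0361
t: 19.35
eef_pos: [0.533, 0.2387, 0.2052]
tool_rot: [0.0, 0.996, -0.091, -0.0]
wrist_force: [0.2, -0.9, -2.0]
grip_width: 0.0359
[0.53297551 0.23868174 0.20515215]
```

View pics/w11.png

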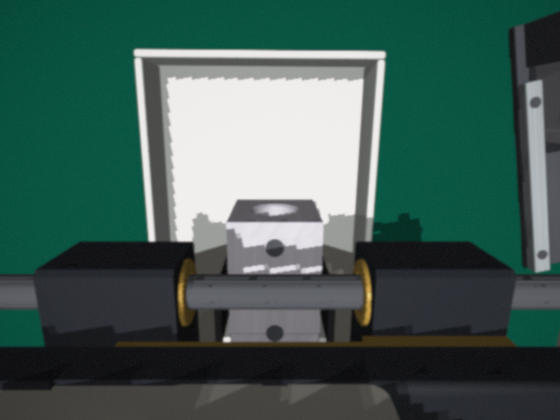

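View pics/t11.png

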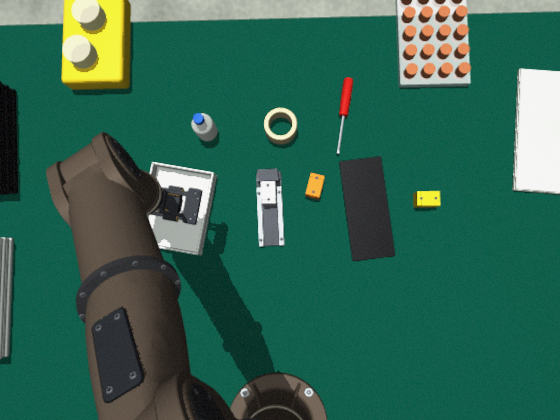

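```bash
python3 -m inch '{"delta_pos":[[0,-0.004,0.015],[0,-0.004,0.025],[0,0,0.025],[0,0,0.02],[0,0,0.015],[0,0,0.01],[0,0,0.006],[0,0,0],[0,0,0]],"turn":[0,0,0,0,0,0,0,0,0]}'
python3 -m inch '{"delta_pos":[[0,0,0.002],[0,0,0],[0,0,0]],"turn":[0,0,0]}'
```

```text
t: 20.2
eef_pos: [0.535, 0.2467, 0.0896]
tool_rot: [-0.0, 0.996, -0.092, 0.0]
wrist_force: [0.7, 0.9, -2.4]
grip_width: 0.0358
t: 20.45
eef_pos: [0.5349, 0.2472, 0.0876]
tool_rot: [-0.0, 0.996, -0.092, 0.0]
wrist_force: [-0.6, -0.5, -2.7]
grip_width: 0.0357
```

```bash
python3 -m inch '{"delta_pos":[[0,0,0.001],[0,0,0.0008],[0,0,0],[0,0,0]],"turn":[0,0,0,0]}'
python3 -m inch '{"delta_pos":[[0,0,0.0005],[0,0,0],[0,0,0]],"turn":[0,0,0]}'
```

```text
t: 20.78
eef_pos: [0.5346, 0.247, 0.0852]
tool_rot: [0.0, 0.996, -0.091, -0.0]
wrist_force: [0.7, -0.1, -2.6]
grip_width: 0.0361
t: 21.03
eef_pos: [0.5347, 0.247, 0.085]
tool_rot: [-0.0, 0.996, -0.092, 0.0]
wrist_force: [-1.1, -2.2, 3.6]
grip_width: 0.0353
```

Contact with the floor. Release and lift.

```bash
python3 -m inch '{"delta_pos":[[0,0,0],[0,0,0],[0,0,0],[0,0,0],[0,0,0],[0,0,0]],"turn":[0,0,0,0,0,0]}' 0.07
python3 -m inch '{"delta_pos":[[0,0,-0.005],[0,0,-0.015],[0,0,-0.03],[0,0,-0.03],[0,0,-0.03],[0,0,-0.03],[0,0,-0.02],[0,0,0],[0,0,0]],"turn":[0,0,0,0,0,0,0,0,0]}'
python3 - <<'E'
from h import *
import cv2
a=r.grab_frame('wrist');cv2.imwrite("pics/w12.png",a)
b=r.grab_frame('top');cv2.imwrite("pics/c12.png",cv2.resize(b[90:270,120:400],None,fx=2.8,fy=2.8,interpolation=cv2.INTER_CUBIC))
E
```

```text
t: 21.53
eef_pos: [0.5347, 0.2471, 0.0847]
tool_rot: [-0.0, 0.996, -0.092, 0.0]
wrist_force: [0.1, -0.6, 0.2]
grip_width: 0.069
t: 22.28
eef_pos: [0.5351, 0.2473, 0.2463]
tool_rot: [-0.001, 0.996, -0.092, 0.001]
wrist_force: [-0.4, 0.2, -0.6]
grip_width: 0.0697
```

View pics/w12.png

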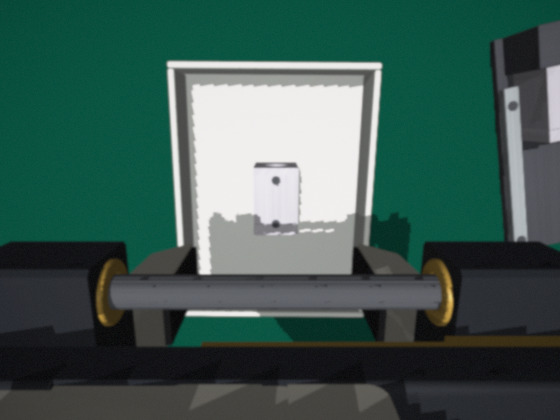

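View pics/c12.png

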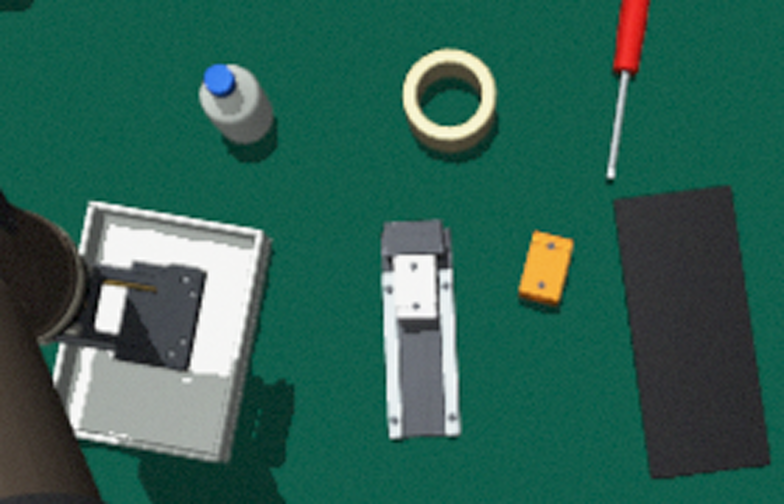

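```bash
python3 -c "
from cell import r
print(r.hand_in(), r.observe()['t'])"
```

```text
the job is handed in; nothing more can be done
the job is handed in; nothing more can be done
```

The good block is fully home on the gauge pin and the other block stands upright in the white bin. The job was handed in just after 22 s; no verdict was reported.

- **Good block:** I took the rack block farther from the robot first and slid it in, slowing from 36 to 12 mm/s and less as it neared the end. It passed the depth where a blocked one would stop with no resistance, and stopped only at the end block, with about 5 N at the wrist. The wrist and top pictures show it flush with the end block and in line with the channel.
- **Blocked block:** I did not try this one on the pin, because the first block had already proved good. I set it down until it touched the bin floor, with about 4 N at the wrist. The pictures show it upright and about 10 mm from the bin's centre.
- **Bystanders:** the tape roll, bottle and screwdriver look unmoved in the last top picture. The gripper was clear of everything.
- **Disagreement:** the wrist camera read about 2 mm to one side of the gripper's centre. I worked from positions relative to the held block to cancel this, and the fit went cleanly.

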